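# Put the wet lacquer spatula away in its screw-capped case

### The job

The short broad spatula is still wet with lacquer: take it out of the tool rack, lower it gently, blade down, to the bottom of the open wooden case, and close the case with its cap. Set the cap on the neck, turn it back (anticlockwise from above) until it drops into the start of the thread, then screw it clockwise fully home on the shoulder and let go. Leave everything else where it stands.

Things in the scene. Friction and masses are not known exactly. Their poses are not given: they have to be found in the camera images.
- case: Open turned dark-wood case, upright, fixed to the bench in a pale wooden frame (102 x 104 mm, 24 mm high); yaw varies. Origin on its axis at bench level, z up. Round body, 66 mm diameter, up to a flat shoulder at 80 mm; on it a neck 42 mm in diameter with thread ridges 51 mm across, top edge bevelled to 36 mm, mouth at 100 mm. Round bore 29 mm in diameter, 90 mm deep
- case_mouth (a point): Centre of the case's mouth, on its axis, 100 mm above the bench; z up
- case_shoulder (a point): On the case's axis at the height of its shoulder, 80 mm above the bench; the cap's rim sits here when home. Thread: coarse, right-handed, four starts a quarter turn apart, falling 0.08 mm per degree. Each start is a gap in the ridges, closed on its anticlockwise side by a stop: a cap riding on the ridges cannot be turned clockwise past a stop
- case_bottom (a point): Centre of the flat blind bottom of the bore, 10 mm above the bench
- cap: Loose deep screw cap of the same dark wood, plain round, 62 mm diameter, 72 mm tall, about 110 g, mouth down on the bench, its yaw not visible. Origin at the centre of its lower rim, z up. Inside 54 mm wide, 67 mm deep, with four small lugs a quarter turn apart that leave 44 mm free. Home: rim on the shoulder, top 152 mm above the bench
- cap_top (a point): Centre of the cap's top, 72 mm above its origin. Set on the neck at any yaw, the cap rides 8 to 15 mm above home unless it happens to hit a start. Turned back (anticlockwise from above, at most about 90 degrees) it climbs 0.08 mm per degree until it drops to 4 or 5 mm above home, against a stop. Then about 60 degrees clockwise bring it home; some 10 degrees farther on it stops
- rack: Fixed wooden block, 64 mm (x) by 170 mm (y), 60 mm high, with three upright slots in a row 55 mm apart along its y, each 14 mm (x) by 22 mm (y), 50 mm deep. Origin at the centre of its underside
- spatula: The short broad spatula: flat pale-wood stick 130 mm long, 18 mm wide (its y), 10 mm thick (its x), about 30 g, the lowest 35 mm tapering to a blade 5 mm thick. Stands blade down, loose, in any of the rack's slots, its origin (centre of the blade's lower end, z up the handle) 10 mm and its top 140 mm above the bench
- spatula_top (a point): Centre of the spatula's upper (handle) end, 130 mm from its origin. On the bottom of the case it stands 40 mm out of the mouth, leaning by up to 8 degrees; the cap still passes over it
- long_spatula: Bystander in the rack: narrower, longer spatula, 12 mm wide, 10 mm thick, 158 mm long; top 168 mm above the bench. Origin at its lower end
- stick: Bystander in the rack: round stirring stick, 12 mm in diameter, 150 mm long; top 160 mm above the bench. Origin at its lower end
- tin: Bystander: open round steel tin, 71 mm in diameter, 82 mm tall, standing on the bench. Origin at the centre of its underside
- plate: Bystander: round black lacquer plate, 150 mm in diameter, nearly upright on a small wooden stand; 150 mm wide (y), 120 mm deep (x), 170 mm tall over all. Origin at the centre of the stand's underside
Mind the look-alikes: they are no part of the job. What is shaped like the spatula but green or orange is not meant.

How it is judged:
On the way, in this order (a step that is already met when the one before it is completed fails the run):
1. the spatula stands blade down on the bottom of the case's bore (z of spatula in the frame of case_bottom below 0.006 m and horizontal distance between spatula and case_bottom below 0.015 m and angle between spatula's own z axis and vertical below 0.3 rad), for 0.2 s.
2. the cap has dropped into the start of the thread (rim less than 6 mm above the shoulder) (z of cap in the frame of case_shoulder below 0.006 m and horizontal distance between cap and case_shoulder below 0.004 m), for 0.1 s.
At the end, for the whole second after the job is handed in: The cap is screwed home: its rim within 1.6 mm of the case's shoulder, centred within 4 mm, level within 0.05 rad, at rest and let go; the spatula stands inside on the bottom of the bore (within 6 mm of it) (z of cap in the frame of case_shoulder between -0.0016 and 0.0016 m and horizontal distance between cap and case_shoulder below 0.004 m and angle between cap's own z axis and vertical below 0.05 rad and linear speed of cap below 0.01 m/s and z of spatula in the frame of case_bottom below 0.006 m and horizontal distance between spatula and case_bottom below 0.015 m); the robot touches nothing.
It fails at once if the tin is shifted by more than 20 mm (distance of tin from where it was at the start of the episode above 0.02 m).
It fails at once if the display plate is shifted by more than 20 mm or tipped (distance of plate from where it was at the start of the episode above 0.02 m or angle between plate's own z axis and vertical above 0.3 rad).
It fails at once if the long spatula is taken out or shifted by more than 20 mm (distance of long_spatula from where it was at the start of the episode above 0.02 m).
It fails at once if the stirring stick is taken out or shifted by more than 20 mm (distance of stick from where it was at the start of the episode above 0.02 m).
It fails at once if the spatula falls into the case (faster than 0.7 m/s inside the bore) instead of being lowered (horizontal distance between spatula and case_bottom below 0.02 m and z of spatula in the frame of case_mouth below 0 m and linear speed of spatula above 0.7 m/s).
It also fails if it takes over 72 s, if anything falls off the work surface, if the arm or the gripper's body presses on something with over 40 N, if the wrist force passes 120 N, or if a joint passes its speed limit or range.

### The arm

A 6-joint arm with a two-finger parallel gripper is mounted at the origin on the work surface. World frame = base frame: x ahead of the robot, y to its left, z up, the work surface at z = 0. Lengths are in m, angles in rad, forces in N, time in s.
With the tool pointing down it reaches from about 0.25 to 0.8 m from the base axis. Payload 3.9 kg.
Tool frame: the origin (TCP) lies on the centre line of the jaws, within the pads' length; the fingertips stand 8 mm ahead of it and the grasp point (between the pads) lies 11 mm behind it; z points along the fingers, y is the line along which they close (so a half turn about z gives the same grasp; the last joint's range is limited). The gripper opens to 85 mm and grips with 20 to 120 N. Pads are 22 mm wide; open, the fingers measure 114 mm over their backs; the gripper's body (76 mm by 85 mm) begins 54 mm behind the grasp point. The pads swing forward as they close: fully open they stand 13 mm farther back than shut.
Start: joints at [0, 0.26, -0.138, 1.173, 0, 1.571], TCP at [0.525, -0, 0.239] pointing down, gripper open.
Joint ranges: [-2.78, 2.78], [-0.83, 1.72], [-1.28, 1.37], [-1.9, 2.12], [-1.57, 1.48], [-3.14, 3.14]. Speed limits (rad/s): [2.57, 2.57, 3.14, 3.14, 3.14, 3.14].

### API

Orientations are given as a 3x3 rotation matrix whose columns are the frame's x, y, z axes.
In Python, from rig import ctrl, optics gives the robot as it stands.
- The arm moves only by the tool jog_arm, never from a script. Its argument "commands" is a list of rows, each an object of numbers: "x", "y", "z": the shift along the tool's x, y, z in cm; "wx", "wy", "wz": the turn, a rotation vector about the tool's x, y, z in degrees. In form: [{"x": .., "y": .., "z": .., "wx": .., "wy": .., "wz": ..}, ...]. A call has 1 to 5 rows; each row shifts and turns the commanded pose from where the row before left it, along the tool's axes as they then stand; what a row does not reach is not made up. A row lasts 1/12 s, in which the tool goes at most 41.7 mm and 7.16 degrees, less where a joint would pass 70% of its speed; a pose out of reach is approached as far as the arm can. A call is refused whole if a number of a shift passes 4.17 or a number of a turn 7.16, either way. A call with a gripper value outside its range is refused whole. "gripper" is the opening, from 0 (shut) to 1 (fully open), set as the call begins (left out, the last holds). The fingers move at their own pace and stop on an object; "squeeze" is the grip in N (left out, the last holds). Time passes only in rows, so rows that do not move let the fingers close. It gives the time, the measured TCP pose, the force, the opening and the grip force at its end, in the units of the state.
- ctrl.sense(): the state, without advancing time (a new reading comes with each control period).
- optics.camera(name): name is "scene" or "side" or "wrist"; returns a dict with "image" (420x560x3 uint8, red, green, blue), "fovy" (degrees; the focal length in pixels is half the picture's height over the tangent of half this angle, whatever the lens; pixels are square), "cx", "cy" (the principal point, pixels), "dist" ([k1, k2, p1, p2, k3] as OpenCV has them; the pictures are not rectified), "rvec" (rotation vector, rad) and "tvec" (3), from world to camera coordinates, as OpenCV has them. Camera axes: x right, y down, z forward; pixel columns grow to the right and rows downward; lengths in m; the calibration is good to about 2 mm. A picture is of the moment at which its call begins. There is no depth.
- ctrl.finish_job(): hands the job in; it is judged then, once.
The state is a dict: "clock": time; "joints": joint angles; "dq": joint speeds; "effort": joint torques, N m; "position": TCP position; "tool_rot": TCP orientation; "force": force on the tool from outside, world axes, zero at the start; "wrist_torque": the same for the moment, N m; "grip_width": opening from 0.0 (shut) to 1.0 (fully open); "gripper_force": force on a finger pad.
Only numpy, scipy, OpenCV 4.12 (cv2) and the standard library are available. Lean on these libraries where they do the work, as an engineer would, in place of code of your own. Each camera call takes 0.05 s, during which the arm holds its last target. There are 200 camera calls.

## Working session

There is one attempt and no reset: what is moved stays moved. The work goes in short steps, Python scripts to look and compute and a tool call to move; the robot and the scene stay as the last step left them, time stands still between calls to the robot, and variables do not carry over. Pictures are saved under pics/ and viewed, at most 10 in all, crops included, and the job is handed in when it is done.

Besides the shell and the picture viewer there is one more tool, called after "Request:" in YAML: its name, and indented under it one key for each argument. jog_arm: Moves the arm, as the interface text tells. Its arguments: {"type":"object","properties":{"commands":{"type":"array","items":{"type":"object","properties":{"x":{"type":"number"},"y":{"type":"number"},"z":{"type":"number"},"wx":{"type":"number"},"wy":{"type":"number"},"wz":{"type":"number"}}}},"gripper":{"type":"number"},"squeeze":{"type":"number"}},"required":["commands"]}

```bash
mkdir -p pics; cat > h.py <<'E'
import numpy as np, cv2
from rig import ctrl, optics
def cam(n):
    c=optics.camera(n); im=c["image"]; h=im.shape[0]
    f=h/2/np.tan(np.radians(c["fovy"])/2)
    c["K"]=np.array([[f,0,c["cx"]],[0,f,c["cy"]],[0,0,1.]]); c["d"]=np.array(c["dist"],float)
    c["R"]=cv2.Rodrigues(np.array(c["rvec"],float))[0]; c["t"]=np.array(c["tvec"],float)
    c["bgr"]=im[:,:,::-1].copy(); return c
def ray(c,u,v):
    p=cv2.undistortPoints(np.array([[[u,v]]],float),c["K"],c["d"])[0,0]
    return -c["R"].T@c["t"], c["R"].T@np.array([p[0],p[1],1.])
def onz(c,u,v,z):
    o,d=ray(c,u,v); return o+d*(z-o[2])/d[2]
def proj(c,P):
    return cv2.projectPoints(np.array(P,float).reshape(-1,1,3),np.array(c["rvec"],float),c["t"],c["K"],c["d"])[0][:,0]
def tri(c1,p1,c2,p2):
    o1,d1=ray(c1,*p1);o2,d2=ray(c2,*p2)
    s=np.linalg.lstsq(np.c_[d1,-d2],o2-o1,rcond=None)[0]
    a,b=o1+d1*s[0],o2+d2*s[1]; return (a+b)/2,np.linalg.norm(a-b)
E
python3 - <<'E'
from h import *
import pickle
cs={n:cam(n) for n in("scene","side","wrist")}
pickle.dump(cs,open("c0.pkl","wb"))
for n,c in cs.items():
    cv2.imwrite(f"pics/{n}0.png",c["bgr"]); print(n,-c["R"].T@c["t"],c["R"][2],c["K"][0,0])
s=ctrl.sense();print(s["tool_rot"],s["clock"])
E
```

```text
scene [1.34083281 0.32923551 0.72303402] [-0.77595433 -0.21358638 -0.59352821] 464.3835462384717
side [0.04784644 0.75609326 0.91672626] [ 0.41797422 -0.57161209 -0.70608581] 513.2347236013643
wrist [0.52461097 0.08349273 0.37272127] [-0.0024014  -0.32691085 -0.94505213] 341.12290455375944
[[ 1.91365227e-05  9.99998925e-01 -1.46635626e-03]
 [ 9.99999999e-01 -1.90953740e-05  2.80758868e-05]
 [ 2.80478560e-05 -1.46635680e-03 -9.99998925e-01]] 0.15
```

View pics/scene0.png

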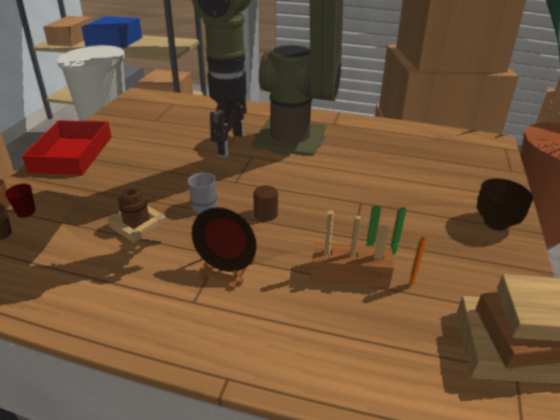

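View pics/side0.png

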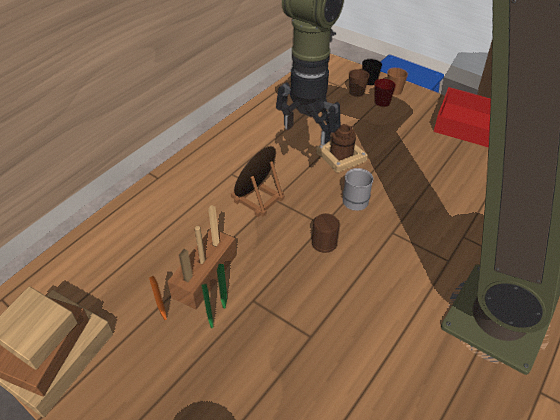

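Scene picture: the rack is at about (352,263). It holds pale sticks at (330,232), (355,237) and (381,242). The cap is at (265,203), the case at (134,213), the tin at (203,192) and the plate at (224,240).
Side picture: the sticks are at (213,225), (200,245) and (185,265), the cap at (325,233) and the case at (343,143).
Things that could be taken for the spatula in the scene picture: pale sticks (330,232), (355,237) and (381,242), green ones (374,226) and (398,230), and an orange one (417,262). I choose (381,242), which is short, broad and pale. I'll check it in a crop.

```bash
python3 - <<'E'
from h import *
import pickle
cs=pickle.load(open("c0.pkl","rb"))
def crop(n,x,y,w,h,s): return cv2.resize(cs[n]["bgr"][y:y+h,x:x+w],None,fx=s,fy=s,interpolation=cv2.INTER_CUBIC)
a=crop("scene",300,195,130,100,3);b=crop("side",140,195,130,100,3)
c=crop("scene",90,165,200,100,1.95);d=crop("side",300,110,130,150,2)
c=cv2.resize(crop("scene",95,160,195,130,2),(390,260));d=crop("side",290,115,130,150,2)[:260];d=cv2.copyMakeBorder(d,0,0,0,390-d.shape[1],0)
o=np.vstack([np.hstack([a,b]),np.hstack([c,d])]);cv2.imwrite("pics/crop1.png",o);print(o.shape)
E
```

```text
(560, 780, 3)
```

View pics/crop1.png

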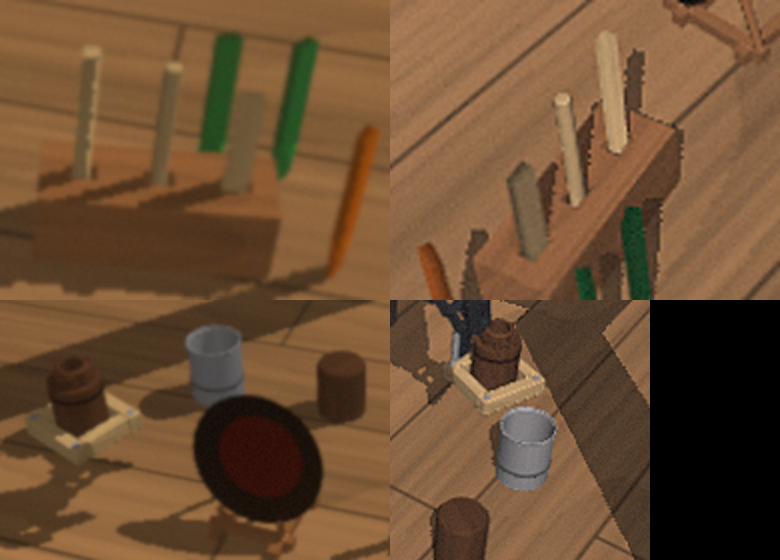

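The crop confirms it: the short broad spatula is in the rack's end slot, with its top at scene (383,227) and side (184,251). The stick is in the middle and the long spatula at the far end. The case mouth is at scene (131,191) and side (345,126), and the cap top at scene (266,189) and side (326,221).

```bash
python3 - <<'E'
from h import *
import pickle
cs=pickle.load(open("c0.pkl","rb"));a,b=cs["scene"],cs["side"]
for n,p,q,z in [("spat",(382.7,227),(184,251),.14),("long",(330.7,210.7),(212,206.5),.168),("stick",(358,217),(197.5,228),.16),("mouth",(131,191),(345,126),.1),("cap",(266,189),(326,221),.072),("tin",(202.5,180),(358,174),.082)]:
    P,e=tri(a,p,b,q);print(n,P.round(4),round(e,4),onz(a,*p,z).round(4),onz(b,*q,z).round(4))
E
```

```text
spat [0.5786 0.3401 0.1372] 0.0017 [0.5828 0.3408 0.14  ] [0.5766 0.3407 0.14  ]
long [0.5944 0.2338 0.1676] 0.0009 [0.5954 0.2343 0.168 ] [0.5941 0.2336 0.168 ]
stick [0.5854 0.2891 0.1565] 0.0001 [0.5902 0.2894 0.16  ] [0.5829 0.2912 0.16  ]
mouth [ 0.5596 -0.2514  0.1021] 0.0039 [ 0.559  -0.2507  0.1   ] [ 0.5616 -0.2571  0.1   ]
cap [0.4258 0.0476 0.0742] 0.0016 [0.4219 0.0458 0.072 ] [0.4266 0.0468 0.072 ]
tin [ 0.4422 -0.1184  0.0851] 0.0071 [ 0.4418 -0.1163  0.082 ] [ 0.4443 -0.1268  0.082 ]
```

Request:
jog_arm:
  commands:
    - {"x": 3.8,"y": 0.6}
    - {"x": 3.8,"y": 0.6}
    - {"x": 3.8,"y": 0.6}
    - {"x": 3.8,"y": 0.6}
    - {"x": 3.8,"y": 0.6}

```text
schema error: expected keys x, y, z, wx, wy, wz
```

Request:
jog_arm:
  commands:
    - {"x": 3.8,"y": 0.6}
    - {"x": 3.8,"y": 0.6}
    - {"x": 3.8,"y": 0.6}
    - {"x": 3.6,"y": 0.6}
    - {"wz": -5}
  gripper: 0.6

```text
schema error: expected keys x, y, z, wx, wy, wz
```

Request:
jog_arm:
  commands:
    - {"wz": -3.5}
    - {}
    - {}

```text
schema error: expected keys x, y, z, wx, wy, wz
```

```bash
python3 - <<'E'
from h import *
import pickle
c=cam("wrist");pickle.dump(c,open("c1.pkl","wb"));cv2.imwrite("pics/w1.png",c["bgr"])
s=ctrl.sense();print(s["position"],s["tool_rot"],s["clock"],s["joints"])
print(proj(c,[[.579,.34,.14],[.594,.234,.168]]))
E
```

```text
[5.24605397e-01 5.33405267e-06 2.38766463e-01] [[ 1.33777527e-05  9.99999281e-01 -1.19933067e-03]
 [ 1.00000000e+00 -1.33474651e-05  2.52618015e-05]
 [ 2.52457753e-05 -1.19933101e-03 -9.99999280e-01]] 0.2 [-4.87205948e-06  2.60455740e-01 -1.38888333e-01  1.17265159e+00
  2.52559583e-05  1.57080480e+00]
[[ 386.90260455 -434.31093702]
 [ 428.15390072 -244.73343313]]
```

View pics/w1.png

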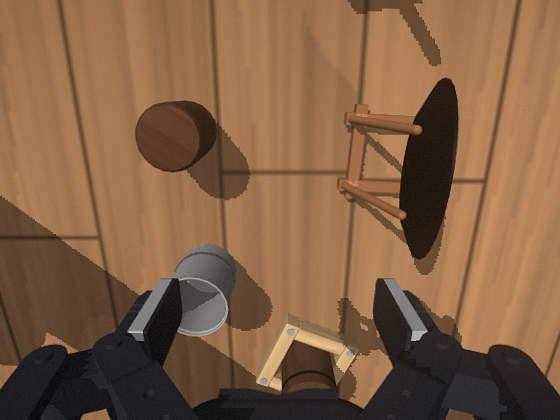

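The rows need all six keys, so nothing moved. The wrist view from the start pose shows the cap top at about (168,136), the tin at (203,305), the plate at (430,170) and the case frame at (307,370).

Request:
jog_arm:
  commands:
    - {"x": 3.8,"y": 0.6,"z": 0,"wx": 0,"wy": 0,"wz": 0}
    - {"x": 3.8,"y": 0.6,"z": 0,"wx": 0,"wy": 0,"wz": 0}
    - {"x": 3.8,"y": 0.6,"z": 0,"wx": 0,"wy": 0,"wz": 0}
    - {"x": 3.8,"y": 0.6,"z": 0,"wx": 0,"wy": 0,"wz": 0}
    - {"x": 3.8,"y": 0.6,"z": 0,"wx": 0,"wy": 0,"wz": 0}

```text
clock: 0.62
position: [0.5549, 0.1916, 0.2391]
tool_rot: [[0.0, 1.0, -0.0], [1.0, -0.0, -0.0], [-0.0, -0.0, -1.0]]
force: [0.4, -0.2, 0.6]
grip_width: 1.0
gripper_force: 0.0
```

Request:
jog_arm:
  commands:
    - {"x": 3.8,"y": 0.6,"z": 0,"wx": 0,"wy": 0,"wz": 0}
    - {"x": 3.8,"y": 0.6,"z": 0,"wx": 0,"wy": 0,"wz": 0}
    - {"x": 3.8,"y": 0.6,"z": 0,"wx": 0,"wy": 0,"wz": 0}
    - {"x": 3.6,"y": 0.6,"z": 0,"wx": 0,"wy": 0,"wz": 0}
    - {"x": 0,"y": 0,"z": 0,"wx": 0,"wy": 0,"wz": -5}
  gripper: 0.6

```text
clock: 1.03
position: [0.5792, 0.3469, 0.2376]
tool_rot: [[-0.094, 0.996, -0.0], [0.996, 0.094, 0.003], [0.003, 0.0, -1.0]]
force: [0.2, -0.8, -0.3]
grip_width: 0.599
gripper_force: 0.0
```

Request:
jog_arm:
  commands:
    - {"x": 0,"y": 0,"z": 0,"wx": 0,"wy": 0,"wz": -3.5}
    - {"x": 0,"y": 0,"z": 0,"wx": 0,"wy": 0,"wz": 0}
    - {"x": 0,"y": 0,"z": 0,"wx": 0,"wy": 0,"wz": 0}

```text
clock: 1.28
position: [0.5787, 0.3401, 0.2388]
tool_rot: [[-0.147, 0.989, -0.001], [0.989, 0.147, -0.0], [-0.0, -0.001, -1.0]]
force: [0.6, 0.5, -0.7]
grip_width: 0.597
gripper_force: 0.0
```

```bash
python3 - <<'E'
from h import *
import pickle
c=cam("wrist");pickle.dump(c,open("c1.pkl","wb"));cv2.imwrite("pics/w1b.png",c["bgr"])
s=ctrl.sense();print(s["position"],s["tool_rot"],s["clock"],s["joints"],s["grip_width"])
print(proj(c,[[.579,.34,.14],[.594,.234,.168]]))
E
```

```text
[0.57885699 0.33972445 0.23904939] [[-1.46087417e-01  9.89271552e-01 -5.11901743e-04]
 [ 9.89271648e-01  1.46087251e-01 -3.48439610e-04]
 [-2.69919076e-04 -5.57312524e-04 -9.99999808e-01]] 1.3333 [ 5.30742096e-01  5.21689787e-01  2.69511942e-01  1.31923633e+00
 -4.13942676e-05  1.95492641e+00] 0.5989225062419395
[[278.06280126 214.71326649]
 [277.37348554 360.54927753]]
```

View pics/w1b.png

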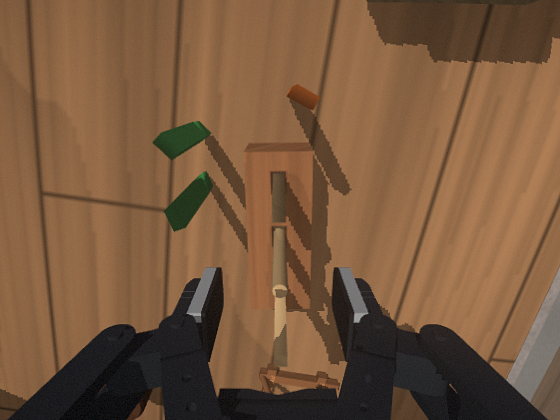

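The wrist view shows the spatula in the rack's end slot, running from (279,172) to its top near (279,222). It lies centred between the fingers and in line with them. The stick's top is at (280,290), and the green look-alikes at (180,140) and (190,200) are well clear. I'll check the top face's extent numerically.

```bash
python3 - <<'E'
from h import *
import pickle
c=pickle.load(open("c1.pkl","rb"))
print(c["bgr"][165:236:2,279].tolist())
print(c["bgr"][218,265:295].tolist())
for v in (205,215,225,230): print(v,onz(c,279,v,.14))
E
```

```text
[[63, 99, 151], [67, 102, 154], [61, 99, 152], [47, 74, 108], [45, 63, 81], [48, 70, 87], [51, 71, 90], [51, 71, 92], [52, 74, 94], [55, 76, 93], [53, 75, 93], [51, 73, 92], [51, 71, 91], [50, 72, 90], [51, 71, 92], [51, 72, 91], [49, 70, 87], [50, 72, 90], [50, 71, 89], [51, 73, 90], [46, 68, 89], [46, 66, 85], [44, 66, 83], [48, 68, 87], [48, 71, 88], [50, 72, 90], [49, 69, 87], [51, 70, 88], [50, 68, 86], [59, 92, 141], [55, 85, 132], [47, 67, 85], [87, 126, 156], [87, 121, 153], [88, 124, 156], [86, 122, 149]]
[[64, 101, 155], [65, 102, 155], [69, 104, 157], [65, 101, 155], [64, 100, 152], [63, 97, 149], [59, 91, 139], [60, 87, 118], [60, 83, 103], [53, 75, 99], [55, 77, 96], [53, 74, 94], [50, 73, 91], [54, 74, 92], [49, 71, 89], [45, 66, 85], [49, 67, 85], [46, 66, 83], [42, 64, 79], [43, 59, 76], [48, 72, 98], [59, 91, 139], [63, 99, 153], [61, 95, 144], [35, 56, 84], [33, 56, 85], [42, 62, 91], [38, 57, 87], [35, 55, 85], [34, 57, 85]]
205 [0.5785892  0.34743253 0.14      ]
215 [0.57970511 0.33987973 0.14      ]
225 [0.58084418 0.33217079 0.14      ]
230 [0.58142268 0.3282558  0.14      ]
```

Request:
jog_arm:
  commands:
    - {"x": 0.34,"y": 0.08,"z": 3.0,"wx": 0,"wy": 0,"wz": 0}
    - {"x": 0,"y": 0,"z": 3.5,"wx": 0,"wy": 0,"wz": 0}
    - {"x": 0,"y": 0,"z": 3.5,"wx": 0,"wy": 0,"wz": 0}
    - {"x": 0,"y": 0,"z": 2.5,"wx": 0,"wy": 0,"wz": 0}
    - {"x": 0,"y": 0,"z": 0,"wx": 0,"wy": 0,"wz": 0}

```text
clock: 1.75
position: [0.5754, 0.3404, 0.1081]
tool_rot: [[-0.146, 0.989, -0.01], [0.989, 0.146, -0.006], [-0.004, -0.011, -1.0]]
force: [-0.2, -0.6, -0.9]
grip_width: 0.599
gripper_force: 0.0
```

Request:
jog_arm:
  commands:
    - {"x": 0,"y": 0,"z": 0,"wx": 0,"wy": 0,"wz": 0}
    - {"x": 0,"y": 0,"z": 0,"wx": 0,"wy": 0,"wz": 0}
    - {"x": 0,"y": 0,"z": 0,"wx": 0,"wy": 0,"wz": 0}
    - {"x": 0,"y": 0,"z": 0,"wx": 0,"wy": 0,"wz": 0}
    - {"x": 0,"y": 0,"z": 0,"wx": 0,"wy": 0,"wz": 0}
  gripper: 0
  squeeze: 40

```text
clock: 2.17
position: [0.581, 0.3443, 0.1172]
tool_rot: [[-0.148, 0.989, 0.004], [0.989, 0.148, 0.002], [0.002, 0.005, -1.0]]
force: [-0.4, 0.1, 6.1]
grip_width: 0.106
gripper_force: 40.8
```

Request:
jog_arm:
  commands:
    - {"x": 0,"y": 0,"z": 0,"wx": 0,"wy": 0,"wz": 0}
    - {"x": 0,"y": 0,"z": -2,"wx": 0,"wy": 0,"wz": 0}
    - {"x": 0,"y": 0,"z": -3,"wx": 0,"wy": 0,"wz": 0}
    - {"x": 0,"y": 0,"z": -3.5,"wx": 0,"wy": 0,"wz": 0}
    - {"x": 0,"y": 0,"z": -3.5,"wx": 0,"wy": 0,"wz": 0}

```text
clock: 2.58
position: [0.5788, 0.3433, 0.2359]
tool_rot: [[-0.148, 0.989, -0.0], [0.989, 0.148, -0.0], [-0.0, -0.0, -1.0]]
force: [-0.5, 0.6, -0.4]
grip_width: 0.11
gripper_force: 39.9
```

Request:
jog_arm:
  commands:
    - {"x": 0,"y": 0,"z": -3,"wx": 0,"wy": 0,"wz": 0}
    - {"x": 0,"y": 0,"z": -3,"wx": 0,"wy": 0,"wz": 0}
    - {"x": -2,"y": -0.35,"z": 0,"wx": 0,"wy": 0,"wz": 0}
    - {"x": -3.9,"y": -0.7,"z": 0,"wx": 0,"wy": 0,"wz": 0}
    - {"x": -3.9,"y": -0.7,"z": 0,"wx": 0,"wy": 0,"wz": 0}

```text
clock: 3.0
position: [0.5769, 0.2444, 0.2956]
tool_rot: [[-0.151, 0.989, 0.003], [0.989, 0.151, 0.001], [0.001, 0.003, -1.0]]
force: [1.9, -0.4, -0.7]
grip_width: 0.105
gripper_force: 39.9
```

Request:
jog_arm:
  commands:
    - {"x": -3.9,"y": -0.7,"z": 0,"wx": 0,"wy": 0,"wz": 0}
    - {"x": -3.9,"y": -0.7,"z": 0,"wx": 0,"wy": 0,"wz": 0}
    - {"x": -3.9,"y": -0.7,"z": 0,"wx": 0,"wy": 0,"wz": 0}
    - {"x": -3.9,"y": -0.7,"z": 0,"wx": 0,"wy": 0,"wz": 0}
    - {"x": -3.9,"y": -0.7,"z": 0,"wx": 0,"wy": 0,"wz": 0}

```text
clock: 3.42
position: [0.5704, 0.0442, 0.2953]
tool_rot: [[-0.148, 0.989, 0.002], [0.989, 0.148, 0.0], [-0.0, 0.002, -1.0]]
force: [1.8, -0.1, -0.3]
grip_width: 0.111
gripper_force: 39.9
```

Request:
jog_arm:
  commands:
    - {"x": -3.9,"y": -0.7,"z": 0,"wx": 0,"wy": 0,"wz": 0}
    - {"x": -3.9,"y": -0.7,"z": 0,"wx": 0,"wy": 0,"wz": 0}
    - {"x": -3.9,"y": -0.7,"z": 0,"wx": 0,"wy": 0,"wz": 0}
    - {"x": -3.9,"y": -0.7,"z": 0,"wx": 0,"wy": 0,"wz": 0}
    - {"x": -3.9,"y": -0.7,"z": 0,"wx": 0,"wy": 0,"wz": 0}

```text
clock: 3.83
position: [0.5646, -0.154, 0.2954]
tool_rot: [[-0.148, 0.989, 0.002], [0.989, 0.148, -0.0], [-0.001, 0.002, -1.0]]
force: [1.4, 0.6, -0.8]
grip_width: 0.109
gripper_force: 39.9
```

Request:
jog_arm:
  commands:
    - {"x": -3.9,"y": -0.7,"z": 0,"wx": 0,"wy": 0,"wz": 0}
    - {"x": -3.9,"y": -0.7,"z": 0,"wx": 0,"wy": 0,"wz": 0}
    - {"x": -2,"y": -0.5,"z": 0,"wx": 0,"wy": 0,"wz": 0}
    - {"x": 0,"y": 0,"z": 0,"wx": 0,"wy": 0,"wz": 0}
    - {"x": 0,"y": 0,"z": 0,"wx": 0,"wy": 0,"wz": 0}

```text
clock: 4.25
position: [0.5604, -0.253, 0.2947]
tool_rot: [[-0.145, 0.989, 0.001], [0.989, 0.145, 0.0], [0.0, 0.001, -1.0]]
force: [-0.2, 0.3, -0.0]
grip_width: 0.111
gripper_force: 39.9
```

```bash
python3 - <<'E'
from h import *
import pickle
cs={n:cam(n) for n in("scene","side","wrist")};pickle.dump(cs,open("c2.pkl","wb"))
s=ctrl.sense();print(s["position"],s["tool_rot"],s["clock"])
for n,c in cs.items(): print(n,proj(c,[[.56,-.253,.1],[.426,.047,.072]]))
w=cs["wrist"]["bgr"]
def cr(n,cx,cy,r=45): 
    im=cs[n]["bgr"];return cv2.resize(im[max(cy-r,0):cy+r,max(cx-r,0):cx+r],(375,375),interpolation=cv2.INTER_CUBIC)
cv2.imwrite("pics/p2.png",np.hstack([np.vstack([cr("scene",131,175),cr("side",345,120)]),cv2.resize(w,(425,750))[:750]])[:, :])
o=np.hstack([np.vstack([cv2.resize(cr("scene",131,175),(300,300)),cv2.resize(cr("side",345,120),(300,300))]),cv2.resize(w[:, :],(500,375)) if 0 else cv2.copyMakeBorder(cv2.resize(w,(500,375)),0,225,0,0,0)])
cv2.imwrite("pics/p2.png",o)
E
```

```text
[ 0.56070477 -0.25071009  0.2947479 ] [[-1.48999515e-01  9.88837162e-01  4.59813094e-04]
 [ 9.88837247e-01  1.48999397e-01  2.82027363e-04]
 [ 2.10367264e-04  4.96702254e-04 -9.99999855e-01]] 4.4
scene [[129.94482616 191.06519644]
 [265.98387036 189.95322688]]
side [[344.73881392 126.93546526]
 [326.1829005  221.18803426]]
wrist [[ 276.53250805  183.80308391]
 [ 167.71263538 -199.51955309]]
```

View pics/p2.png

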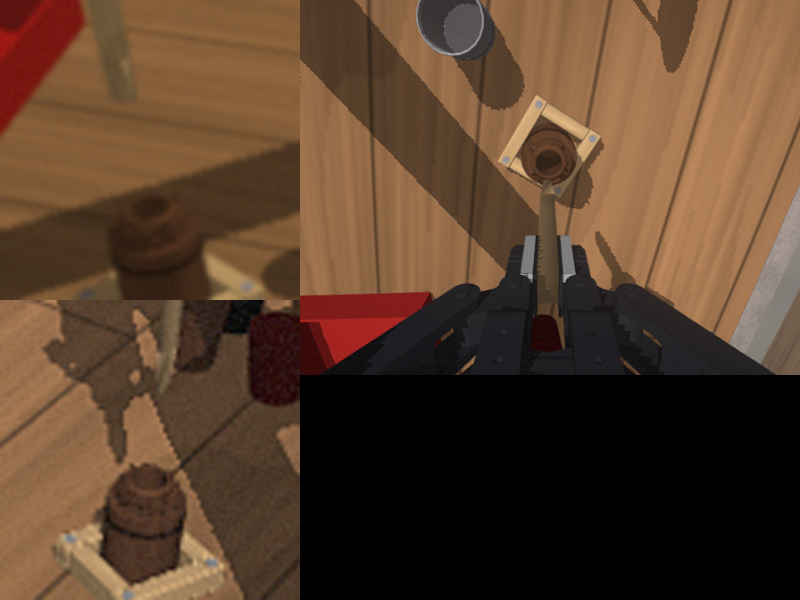

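The wrist view shows the open mouth at about wrist pixel (279,180). The blade end hangs above it at (276,207), and the mouth and frame are in plain sight. I'll measure the bore and the blade.

```bash
python3 - <<'E'
from h import *
import pickle
cs=pickle.load(open("c2.pkl","rb"));c=cs["wrist"];g=cv2.cvtColor(c["bgr"],cv2.COLOR_BGR2GRAY)
R=g[135:215,235:325]
for T in (32,38,44,50):
    m=(R<T).astype(np.uint8);n,l,s,ce=cv2.connectedComponentsWithStats(m)
    for i in range(1,n):
        if s[i,4]>60:
            p=s[i,:2]+s[i,2:4]/2+[234.5,134.5]; print(T,s[i],ce[i]+[235,135],onz(c,*p,.1).round(4))
print(g[180,235:325:2].tolist());print(g[140:215:2,279].tolist())
s=ctrl.sense();e=np.array(s["position"]);
# spatula lower end assumed 0.104..0.107 below TCP
print(proj(c,[e+[0,0,-.104]]))
cv2.imwrite("pics/p3.png",cv2.resize(c["bgr"][130:230,220:330],None,fx=5,fy=5,interpolation=cv2.INTER_CUBIC))
E
```

```text
38 [30 39 10 17 81] [268.71604938 182.03703704] [ 0.5528 -0.2522  0.1   ]
44 [ 29  36  29  22 358] [276.3547486  181.08938547] [ 0.5611 -0.2505  0.1   ]
50 [ 16   9  53  18 120] [279.25 148.9 ] [ 0.5559 -0.2222  0.1   ]
50 [ 29  34  29  27 485] [276.8742268  180.10515464] [ 0.5612 -0.251   0.1   ]
50 [ 45  42  28  28 148] [297.05405405 193.33783784] [ 0.5778 -0.2573  0.1   ]
[173, 129, 176, 172, 170, 163, 144, 64, 63, 67, 72, 71, 65, 69, 58, 35, 39, 37, 39, 40, 40, 40, 34, 36, 38, 37, 39, 38, 40, 58, 74, 56, 55, 66, 62, 47, 56, 75, 103, 101, 114, 143, 76, 76, 75]
[61, 64, 39, 67, 70, 67, 69, 64, 63, 67, 66, 72, 80, 74, 55, 43, 48, 49, 47, 37, 34, 43, 38, 38, 54, 56, 55, 55, 59, 68, 52, 65, 74, 85, 91, 99, 109, 119]
[[277.76328548 211.83002455]]
```

View pics/p3.png

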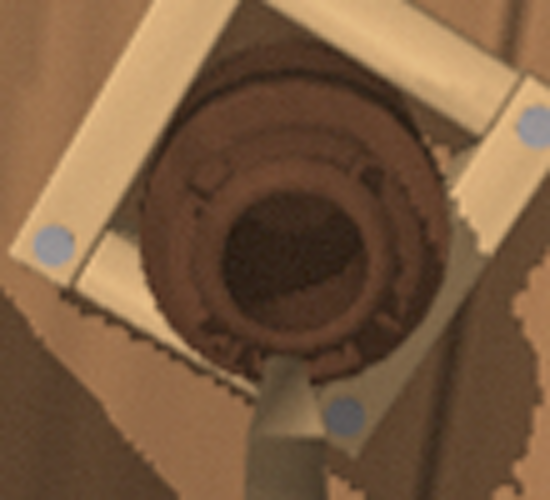

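The crop shows the bore centred at crop (293,260), which is wrist (278.7,182). The blade end's far edge is at (278,201), as expected for a spatula straight under the TCP.

```bash
python3 - <<'E'
from h import *
import pickle
cs=pickle.load(open("c2.pkl","rb"));c=cs["wrist"]
m=onz(c,278.7,182,.1);s=ctrl.sense();d=m-s["position"];print(m,np.array(s["tool_rot"]).T@d*100)
for n in("scene","side"): print(proj(cs[n],[m]))
# cap from c0 wrist
w=pickle.load(open("c0.pkl","rb"))["wrist"];print("cap",onz(w,168,136,.072))
E
```

```text
[ 0.56185792 -0.25086392  0.1       ] [-0.03648951  0.1020636  19.47483574]
[[130.32955018 191.62556686]]
[[343.73878639 127.05869342]]
cap [0.42881109 0.04866476 0.072     ]
```

Request:
jog_arm:
  commands:
    - {"x": 0,"y": 0.08,"z": 3,"wx": 0,"wy": 0,"wz": 0}
    - {"x": 0,"y": 0,"z": 3,"wx": 0,"wy": 0,"wz": 0}
    - {"x": 0,"y": 0,"z": 2,"wx": 0,"wy": 0,"wz": 0}
    - {"x": 0,"y": 0,"z": 1.5,"wx": 0,"wy": 0,"wz": 0}
    - {"x": 0,"y": 0,"z": 1,"wx": 0,"wy": 0,"wz": 0}

```text
clock: 4.82
position: [0.5606, -0.2496, 0.1875]
tool_rot: [[-0.15, 0.989, -0.002], [0.989, 0.15, 0.001], [0.002, -0.002, -1.0]]
force: [0.6, 0.4, -0.3]
grip_width: 0.11
gripper_force: 40.0
```

Request:
jog_arm:
  commands:
    - {"x": 0,"y": 0,"z": 1.2,"wx": 0,"wy": 0,"wz": 0}
    - {"x": 0,"y": 0,"z": 1.2,"wx": 0,"wy": 0,"wz": 0}
    - {"x": 0,"y": 0,"z": 1.2,"wx": 0,"wy": 0,"wz": 0}
    - {"x": 0,"y": 0,"z": 1.2,"wx": 0,"wy": 0,"wz": 0}
    - {"x": 0,"y": 0,"z": 0,"wx": 0,"wy": 0,"wz": 0}

```text
clock: 5.23
position: [0.5604, -0.2501, 0.1395]
tool_rot: [[-0.149, 0.989, -0.003], [0.989, 0.149, 0.001], [0.002, -0.003, -1.0]]
force: [-1.1, 0.9, -0.5]
grip_width: 0.11
gripper_force: 40.0
```

Request:
jog_arm:
  commands:
    - {"x": 0,"y": 0,"z": 0.8,"wx": 0,"wy": 0,"wz": 0}
    - {"x": 0,"y": 0,"z": 0.8,"wx": 0,"wy": 0,"wz": 0}
    - {"x": 0,"y": 0,"z": 0.4,"wx": 0,"wy": 0,"wz": 0}
    - {"x": 0,"y": 0,"z": 0.2,"wx": 0,"wy": 0,"wz": 0}
    - {"x": 0,"y": 0,"z": 0,"wx": 0,"wy": 0,"wz": 0}

```text
clock: 5.65
position: [0.5612, -0.2516, 0.1189]
tool_rot: [[-0.148, 0.989, -0.001], [0.989, 0.148, 0.0], [0.0, -0.001, -1.0]]
force: [-0.2, -0.3, -0.8]
grip_width: 0.11
gripper_force: 40.0
```

Request:
jog_arm:
  commands:
    - {"x": 0,"y": 0,"z": 0.1,"wx": 0,"wy": 0,"wz": 0}
    - {"x": 0,"y": 0,"z": 0.1,"wx": 0,"wy": 0,"wz": 0}
    - {"x": 0,"y": 0,"z": 0,"wx": 0,"wy": 0,"wz": 0}

```text
clock: 5.9
position: [0.5615, -0.2518, 0.1175]
tool_rot: [[-0.148, 0.989, 0.0], [0.989, 0.148, -0.0], [-0.0, 0.0, -1.0]]
force: [-0.2, 0.4, -0.4]
grip_width: 0.106
gripper_force: 40.0
```

Request:
jog_arm:
  commands:
    - {"x": 0,"y": 0,"z": 0.1,"wx": 0,"wy": 0,"wz": 0}
    - {"x": 0,"y": 0,"z": 0.1,"wx": 0,"wy": 0,"wz": 0}
    - {"x": 0,"y": 0,"z": 0,"wx": 0,"wy": 0,"wz": 0}

```text
clock: 6.15
position: [0.5618, -0.252, 0.1172]
tool_rot: [[-0.148, 0.989, 0.002], [0.989, 0.148, -0.001], [-0.001, 0.002, -1.0]]
force: [-1.6, 0.9, 8.7]
grip_width: 0.107
gripper_force: 41.2
```

Request:
jog_arm:
  commands:
    - {"x": 0,"y": 0,"z": 0.1,"wx": 0,"wy": 0,"wz": 0}
    - {"x": 0,"y": 0,"z": 0.05,"wx": 0,"wy": 0,"wz": 0}
    - {"x": 0,"y": 0,"z": 0,"wx": 0,"wy": 0,"wz": 0}

```text
clock: 6.4
position: [0.562, -0.2521, 0.1171]
tool_rot: [[-0.148, 0.989, 0.003], [0.989, 0.148, -0.001], [-0.002, 0.003, -1.0]]
force: [-3.0, 1.4, 16.0]
grip_width: 0.113
gripper_force: 42.3
```

Request:
jog_arm:
  commands:
    - {"x": 0,"y": 0,"z": -0.3,"wx": 0,"wy": 0,"wz": 0}
    - {"x": 0,"y": 0,"z": 0,"wx": 0,"wy": 0,"wz": 0}
    - {"x": 0,"y": 0,"z": 0,"wx": 0,"wy": 0,"wz": 0}
    - {"x": 0,"y": 0,"z": 0,"wx": 0,"wy": 0,"wz": 0}
    - {"x": 0,"y": 0,"z": 0,"wx": 0,"wy": 0,"wz": 0}
  gripper: 0.45

```text
clock: 6.82
position: [0.5612, -0.2516, 0.1163]
tool_rot: [[-0.148, 0.989, -0.001], [0.989, 0.148, 0.0], [0.0, -0.001, -1.0]]
force: [0.4, 0.4, -0.7]
grip_width: 0.449
gripper_force: 0.0
```

Request:
jog_arm:
  commands:
    - {"x": 0,"y": 0,"z": -2,"wx": 0,"wy": 0,"wz": 0}
    - {"x": 0,"y": 0,"z": -3,"wx": 0,"wy": 0,"wz": 0}
    - {"x": 0,"y": 0,"z": -4,"wx": 0,"wy": 0,"wz": 0}
    - {"x": 0,"y": 0,"z": -3,"wx": 0,"wy": 0,"wz": 0}
    - {"x": 0,"y": 0,"z": 0,"wx": 0,"wy": 0,"wz": 0}

```text
clock: 7.23
position: [0.5647, -0.2532, 0.2437]
tool_rot: [[-0.148, 0.989, 0.011], [0.989, 0.148, -0.005], [-0.006, 0.01, -1.0]]
force: [1.3, 0.2, -0.0]
grip_width: 0.447
gripper_force: 0.0
```

```bash
python3 - <<'E'
from h import *
import pickle
cs={n:cam(n) for n in("scene","side","wrist")};pickle.dump(cs,open("c3.pkl","wb"))
s=ctrl.sense();print(s["position"],s["tool_rot"],s["clock"],s["joints"])
for n,c in cs.items(): print(n,proj(c,[[.5615,-.251,.1],[.5615,-.251,.14]]))
def cr(n,cx,cy,r): return cv2.resize(cs[n]["bgr"][cy-r:cy+r,cx-r:cx+r],(266,266),interpolation=cv2.INTER_CUBIC)
p=proj(cs["wrist"],[[.5615,-.251,.12]])[0].astype(int)
cv2.imwrite("pics/p4.png",np.hstack([cr("scene",131,182,35),cr("side",345,118,35),cr("wrist",p[0],p[1],90)]))
E
```

```text
[ 0.56133935 -0.25169508  0.23647627] [[-1.47838967e-01  9.89011445e-01 -3.59332837e-05]
 [ 9.89011445e-01  1.47838968e-01  2.97114354e-05]
 [ 3.46972893e-05 -3.11459209e-05 -9.99999999e-01]] 7.3833 [-4.21514807e-01  4.18205601e-01  9.07283951e-02  1.24336407e+00
  1.24089434e-05  1.00089865e+00]
scene [[130.35591092 191.53532923]
 [127.33484266 177.45008551]]
side [[343.87898458 127.08320459]
 [345.276695   114.81358617]]
wrist [[276.28349281 196.99703259]
 [276.29900611 213.06588712]]
```

View pics/p4.png

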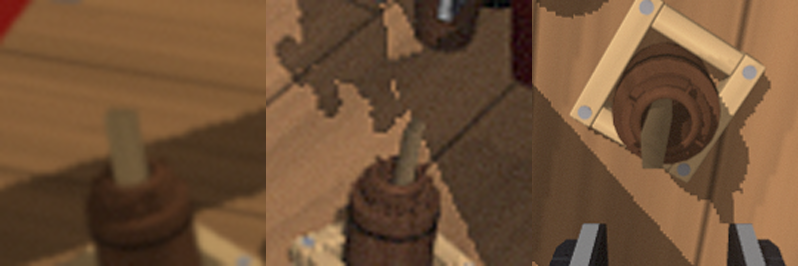

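The spatula stands in the bore, its top at scene (128,175) and side (346,113), leaning only a few degrees. Next is the cap.

Request:
jog_arm:
  commands:
    - {"x": 3.5,"y": -1,"z": 0,"wx": 0,"wy": 0,"wz": 0}
    - {"x": 3.5,"y": -1,"z": 0,"wx": 0,"wy": 0,"wz": 0}
    - {"x": 3.5,"y": -1,"z": 0,"wx": 0,"wy": 0,"wz": 0}
    - {"x": 3.5,"y": -1,"z": 0,"wx": 0,"wy": 0,"wz": 0}
    - {"x": 3.5,"y": -1,"z": 0,"wx": 0,"wy": 0,"wz": 0}
  gripper: 1

```text
clock: 7.8
position: [0.4837, -0.0845, 0.2345]
tool_rot: [[-0.147, 0.989, -0.004], [0.989, 0.147, 0.001], [0.002, -0.004, -1.0]]
force: [0.7, 0.8, -0.5]
grip_width: 1.0
gripper_force: 0.0
```

Request:
jog_arm:
  commands:
    - {"x": 3.5,"y": -1,"z": 0,"wx": 0,"wy": 0,"wz": 0}
    - {"x": 3.5,"y": -1,"z": 0,"wx": 0,"wy": 0,"wz": 0}
    - {"x": 3.5,"y": -1,"z": 0,"wx": 0,"wy": 0,"wz": 0}
    - {"x": 3.6,"y": -0.9,"z": 0,"wx": 0,"wy": 0,"wz": 0}
    - {"x": 0,"y": 0,"z": 0,"wx": 0,"wy": 0,"wz": 0}

```text
clock: 8.22
position: [0.4221, 0.052, 0.2349]
tool_rot: [[-0.154, 0.988, -0.006], [0.988, 0.154, 0.002], [0.003, -0.006, -1.0]]
force: [0.3, 0.6, 0.2]
grip_width: 0.998
gripper_force: 0.0
```

Request:
jog_arm:
  commands:
    - {"x": 0,"y": 0,"z": 0,"wx": 0,"wy": 0,"wz": 0}
    - {"x": 0,"y": 0,"z": 0,"wx": 0,"wy": 0,"wz": 0}

```text
clock: 8.38
position: [0.426, 0.0475, 0.2356]
tool_rot: [[-0.149, 0.989, -0.002], [0.989, 0.149, -0.001], [-0.0, -0.002, -1.0]]
force: [-0.6, -0.1, -0.5]
grip_width: 1.001
gripper_force: 0.0
```

```bash
python3 - <<'E'
from h import *
import pickle
c=cam("wrist");pickle.dump(c,open("c4.pkl","wb"))
s=ctrl.sense();print(s["position"],s["clock"],s["grip_width"])
p=proj(c,[[.4275,.048,.072]])[0].astype(int);print(p)
o=c["bgr"][max(p[1]-100,0):p[1]+100,p[0]-130:p[0]+130]
cv2.imwrite("pics/p5.png",cv2.resize(o,None,fx=3,fy=3))
print(max(p[1]-100,0),p[0]-130)
E
```

```text
[0.42647612 0.04707968 0.2358917 ] 8.4333 0.9999319461271192
[279 190]
90 149
```

View pics/p5.png

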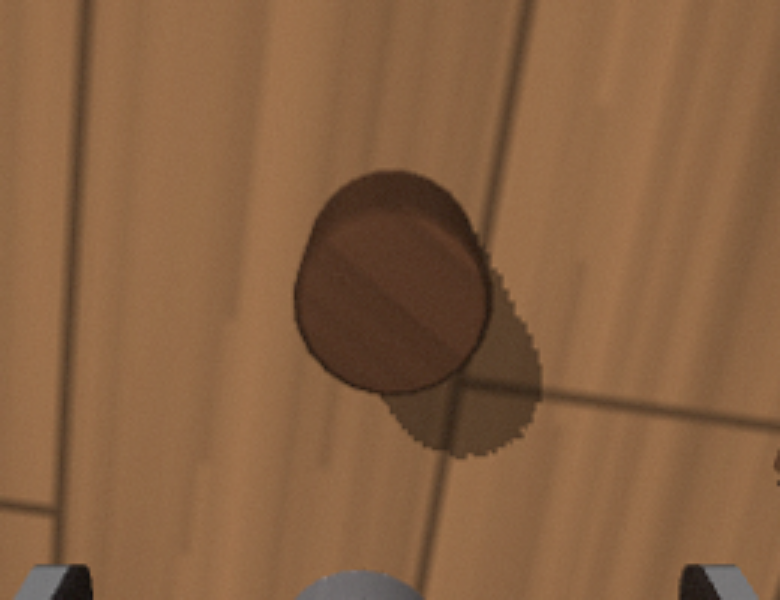

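The close view shows the cap's top face centred at wrist (279.6,190), so the cap is at (0.428, 0.048). I need +0.07 in x, +0.16 in y and 18.8 cm down.

Request:
jog_arm:
  commands:
    - {"x": 0.07,"y": 0.16,"z": 4,"wx": 0,"wy": 0,"wz": 0}
    - {"x": 0,"y": 0,"z": 4,"wx": 0,"wy": 0,"wz": 0}
    - {"x": 0,"y": 0,"z": 3,"wx": 0,"wy": 0,"wz": 0}
    - {"x": 0,"y": 0,"z": 2,"wx": 0,"wy": 0,"wz": 0}
    - {"x": 0,"y": 0,"z": 0,"wx": 0,"wy": 0,"wz": 0}

```text
clock: 8.85
position: [0.4246, 0.0468, 0.1025]
tool_rot: [[-0.145, 0.989, -0.009], [0.989, 0.145, -0.001], [0.0, -0.009, -1.0]]
force: [-0.6, 0.3, 0.8]
grip_width: 1.001
gripper_force: 0.0
```

Request:
jog_arm:
  commands:
    - {"x": 0,"y": 0,"z": 2,"wx": 0,"wy": 0,"wz": 0}
    - {"x": 0,"y": 0,"z": 2,"wx": 0,"wy": 0,"wz": 0}
    - {"x": 0,"y": 0,"z": 1.8,"wx": 0,"wy": 0,"wz": 0}
    - {"x": 0,"y": 0,"z": 0,"wx": 0,"wy": 0,"wz": 0}
    - {"x": 0,"y": 0,"z": 0,"wx": 0,"wy": 0,"wz": 0}

```text
clock: 9.27
position: [0.4283, 0.0478, 0.0491]
tool_rot: [[-0.146, 0.989, -0.001], [0.989, 0.146, -0.0], [-0.0, -0.001, -1.0]]
force: [-1.2, -0.1, 0.2]
grip_width: 1.0
gripper_force: 0.0
```

Request:
jog_arm:
  commands:
    - {"x": 0,"y": 0,"z": 0,"wx": 0,"wy": 0,"wz": 0}
    - {"x": 0,"y": 0,"z": 0,"wx": 0,"wy": 0,"wz": 0}
    - {"x": 0,"y": 0,"z": 0,"wx": 0,"wy": 0,"wz": 0}
    - {"x": 0,"y": 0,"z": 0,"wx": 0,"wy": 0,"wz": 0}
    - {"x": 0,"y": 0,"z": 0,"wx": 0,"wy": 0,"wz": 0}
  gripper: 0.5
  squeeze: 60

```text
clock: 9.68
position: [0.4297, 0.0485, 0.0508]
tool_rot: [[-0.148, 0.989, 0.004], [0.989, 0.148, -0.0], [-0.001, 0.003, -1.0]]
force: [-1.0, -1.1, 7.2]
grip_width: 0.708
gripper_force: 64.3
```

Request:
jog_arm:
  commands:
    - {"x": 0,"y": 0,"z": -2,"wx": 0,"wy": 0,"wz": 0}
    - {"x": 0,"y": 0,"z": -4,"wx": 0,"wy": 0,"wz": 0}
    - {"x": 0,"y": 0,"z": -4,"wx": 0,"wy": 0,"wz": 0}
    - {"x": 0,"y": 0,"z": -4,"wx": 0,"wy": 0,"wz": 0}
    - {"x": 0,"y": 0,"z": -4,"wx": 0,"wy": 0,"wz": 0}

```text
clock: 10.1
position: [0.4278, 0.0485, 0.2319]
tool_rot: [[-0.148, 0.989, 0.002], [0.989, 0.148, 0.0], [-0.0, 0.002, -1.0]]
force: [0.9, -0.4, -0.9]
grip_width: 0.709
gripper_force: 65.8
```

Request:
jog_arm:
  commands:
    - {"x": 0,"y": 0,"z": -3,"wx": 0,"wy": 0,"wz": 0}
    - {"x": -3.5,"y": 1,"z": 0,"wx": 0,"wy": 0,"wz": 0}
    - {"x": -3.5,"y": 1,"z": 0,"wx": 0,"wy": 0,"wz": 0}
    - {"x": -3.5,"y": 1,"z": 0,"wx": 0,"wy": 0,"wz": 0}
    - {"x": -3.5,"y": 1,"z": 0,"wx": 0,"wy": 0,"wz": 0}

```text
clock: 10.52
position: [0.4891, -0.0853, 0.2606]
tool_rot: [[-0.149, 0.989, 0.003], [0.989, 0.149, -0.0], [-0.001, 0.003, -1.0]]
force: [0.6, -0.1, -1.1]
grip_width: 0.714
gripper_force: 65.9
```

Request:
jog_arm:
  commands:
    - {"x": -3.5,"y": 1,"z": 0,"wx": 0,"wy": 0,"wz": 0}
    - {"x": -3.5,"y": 1,"z": 0,"wx": 0,"wy": 0,"wz": 0}
    - {"x": -3.5,"y": 1,"z": 0,"wx": 0,"wy": 0,"wz": 0}
    - {"x": -3.5,"y": 1,"z": 0,"wx": 0,"wy": 0,"wz": 0}
    - {"x": -3.5,"y": 0.8,"z": 0,"wx": 0,"wy": 0,"wz": 0}

```text
clock: 10.93
position: [0.5624, -0.2517, 0.2599]
tool_rot: [[-0.148, 0.989, 0.002], [0.989, 0.148, -0.001], [-0.001, 0.002, -1.0]]
force: [0.5, 0.1, -0.7]
grip_width: 0.709
gripper_force: 65.9
```

Request:
jog_arm:
  commands:
    - {"x": 0,"y": 0,"z": 0,"wx": 0,"wy": 0,"wz": 0}
    - {"x": 0,"y": 0,"z": 0,"wx": 0,"wy": 0,"wz": 0}
    - {"x": 0,"y": 0,"z": 0,"wx": 0,"wy": 0,"wz": 0}

```text
clock: 11.18
position: [0.5612, -0.2496, 0.2592]
tool_rot: [[-0.147, 0.989, -0.0], [0.989, 0.147, 0.001], [0.001, -0.0, -1.0]]
force: [0.5, -0.3, -1.2]
grip_width: 0.707
gripper_force: 65.9
```

```bash
python3 - <<'E'
from h import *
import pickle
cs={n:cam(n) for n in("scene","side","wrist")};pickle.dump(cs,open("c5.pkl","wb"))
s=ctrl.sense();print(s["position"],s["clock"],s["tool_rot"],s["joints"])
e=np.array(s["position"])
for n,c in cs.items(): print(n,proj(c,[e+[0,0,.023],e+[0,0,-.049]]))
c=cs["wrist"];w=c["bgr"];cv2.imwrite("pics/p6.png",np.hstack([w[60:420,100:460],cv2.resize(np.vstack([cs["scene"]["bgr"][110:230,70:190],cs["side"]["bgr"][50:170,285:405]]),None,fx=1.5,fy=1.5)[:360]]))
E
```

```text
[ 0.56126979 -0.24862144  0.25948855] 11.3333 [[-1.49178952e-01  9.88810191e-01  2.16120820e-04]
 [ 9.88810208e-01  1.49178923e-01  1.44828770e-04]
 [ 1.10967493e-04  2.35307877e-04 -9.99999966e-01]] [-4.17098055e-01  4.09611885e-01  1.36605156e-01  1.29765068e+00
  2.19964859e-04  1.00396042e+00]
scene [[116.79429306 122.27481263]
 [122.74588596 151.23746017]]
side [[350.16118051  67.65428077]
 [347.43817164  92.48576558]]
wrist [[278.30280501 320.01004156]
 [277.92674323 243.14437507]]
```

View pics/p6.png

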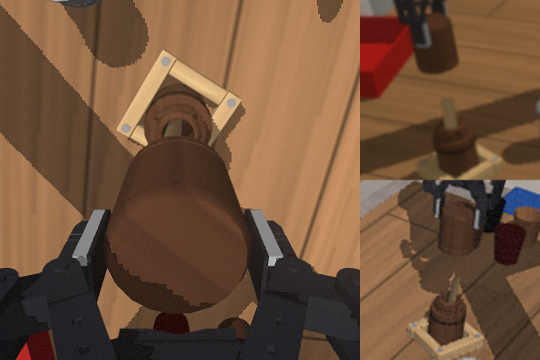

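The cap hangs centred between the pads over the case. Its top is at about wrist (278,300), the rim's far edge at about (278,198), and the case with the spatula is visible beyond it. I'll cross-check the case axis and the cap's offset along tool x.

```bash
python3 - <<'E'
from h import *
import pickle
c=pickle.load(open("c2.pkl","rb"))["wrist"]
print("shoulder",onz(c,278.7,130+(80+383)/10,.08),"bore",onz(c,278.7,182,.1))
c=pickle.load(open("c5.pkl","rb"))["wrist"]
s=ctrl.sense();e=np.array(s["position"]);R=np.array(s["tool_rot"]);t=np.linspace(0,2*np.pi,360)
for z,n in((.023,"top"),(-.049,"rim")):
    P=proj(c,[e+R@[.031*np.cos(a),.031*np.sin(a),-z] for a in t]);print(n,P.min(0),P.max(0))
g=cv2.cvtColor(c["bgr"],cv2.COLOR_BGR2GRAY)
print("rim col 250..310",[ (x,g[186:212,x].tolist()) for x in (262,295)])
print("top near edge",g[355:380,278].tolist()); print(g[280,200:360:2].tolist())
E
```

```text
shoulder [ 0.56179384 -0.24979907  0.08      ] bore [ 0.56185792 -0.25086392  0.1       ]
top [198.53386167 247.65913322] [358.05393326 381.29408692]
rim [225.15613604 192.32433529] [330.74119201 288.93656682]
rim col 250..310 [(262, [75, 69, 62, 60, 56, 48, 43, 33, 34, 39, 39, 48, 55, 60, 53, 65, 68, 63, 61, 60, 56, 58, 60, 54, 61, 61]), (295, [75, 78, 76, 79, 77, 76, 79, 79, 79, 79, 80, 79, 69, 58, 51, 48, 57, 67, 59, 53, 53, 55, 54, 52, 53, 51])]
top near edge [41, 39, 39, 40, 40, 39, 37, 36, 34, 37, 39, 37, 35, 37, 33, 38, 36, 36, 31, 17, 16, 22, 9, 10, 13]
[116, 29, 30, 24, 21, 53, 55, 54, 57, 60, 61, 64, 66, 64, 66, 65, 66, 68, 72, 74, 73, 70, 72, 71, 69, 73, 71, 70, 71, 70, 72, 72, 70, 69, 72, 69, 69, 73, 70, 66, 73, 71, 69, 69, 71, 69, 67, 67, 69, 70, 69, 64, 67, 63, 65, 66, 64, 65, 65, 67, 68, 70, 73, 74, 71, 73, 71, 55, 52, 51, 46, 43, 36, 27, 33, 36, 43, 109, 138, 137]
```

```bash
python3 - <<'E'
from h import *
import pickle
c=pickle.load(open("c5.pkl","rb"))["wrist"];b=c["bgr"].astype(int)
sat=(b[:,:,2]-b[:,:,0])
for v in range(190,400,6):
    r=sat[v];m=(r>14)&(b[:,:,2][v]<125)
    u=278
    l=u
    while l>100 and m[l-2:l+1].any(): l-=1
    k=u
    while k<460 and m[k:k+3].any(): k+=1
    print(v,l,k,k-l,(k+l)/2,b[v,278])
s=ctrl.sense();e=np.array(s["position"]);R=np.array(s["tool_rot"])
o=-c["R"].T@c["t"];print("cam in tool",R.T@(o-e),"pads",proj(c,[e+R@[0,sg*.031,z] for sg in(-1,1) for z in(-.022,-.011,0.008)]))
E
```

```text
190 244 313 69 278.5 [49 70 86]
196 245 312 67 278.5 [39 54 75]
202 247 309 62 278.0 [32 45 71]
208 242 329 87 285.5 [32 46 70]
214 235 331 96 283.0 [32 47 70]
220 127 331 204 229.0 [27 44 68]
226 131 329 198 230.0 [33 49 73]
232 138 328 190 233.0 [31 47 70]
238 144 330 186 237.0 [28 45 67]
244 150 332 182 241.0 [33 45 72]
250 156 335 179 245.5 [35 49 79]
256 162 337 175 249.5 [39 58 88]
262 169 339 170 254.0 [41 61 96]
268 175 344 169 259.5 [41 61 96]
274 210 345 135 277.5 [41 61 96]
280 208 346 138 277.0 [40 57 93]
286 206 348 142 277.0 [40 60 93]
292 205 350 145 277.5 [42 63 97]
298 204 352 148 278.0 [41 62 95]
304 203 352 149 277.5 [45 62 98]
310 203 351 148 277.0 [43 62 99]
316 204 351 147 277.5 [37 56 87]
322 204 350 146 277.0 [36 56 85]
328 206 349 143 277.5 [40 57 89]
334 210 351 141 280.5 [39 55 85]
340 213 352 139 282.5 [38 55 89]
346 217 354 137 285.5 [39 57 89]
352 223 356 133 289.5 [39 55 87]
358 229 357 128 293.0 [26 36 54]
364 239 349 110 294.0 [22 33 51]
370 238 343 105 290.5 [20 35 52]
376 233 339 106 286.0 [13 14 40]
382 227 347 120 287.0 [ 2  9 39]
388 219 318 99 268.5 [ 7  8 37]
394 278 278 0 278.0 [28 28 39]
cam in tool [ 0.08337337 -0.00020818 -0.13415966] pads [[199.34779994 318.36716414]
 [204.89897085 302.2106569 ]
 [212.848493   279.11057387]
 [357.2414322  318.07253071]
 [351.54323997 301.93174989]
 [343.38348555 278.85538817]]
```

```bash
python3 - <<'E'
from h import *
import pickle
cs=pickle.load(open("c5.pkl","rb"))
s=ctrl.sense();e=np.array(s["position"])
t=np.linspace(0,2*np.pi,200)
def edges(m,rows):
    out=[]
    for v in rows:
        x=np.where(m[v])[0]; out.append((v,x.min(),x.max()) if len(x) else (v,0,0))
    return out
for n,rows in(("scene",range(118,166,4)),("side",range(66,108,4))):
    c=cs[n];m=np.zeros((420,560),np.uint8)
    P=proj(c,[e+[.031*np.cos(a),.031*np.sin(a),z] for a in t for z in(.022,-.050)])
    cv2.fillConvexPoly(m,cv2.convexHull(P.round().astype(np.int32)),1)
    print(n,P.min(0),P.max(0));print(edges(m,rows))
    x0=int(P[:,0].min())-8;x1=int(P[:,0].max())+9;print(x0)
    for v in rows: print(v,c["bgr"][v,x0:x1,2].tolist())
    cx=int(P[:,0].mean()); print("col",cx,c["bgr"][int(P[:,1].max())-12:int(P[:,1].max())+10,cx,2].tolist(),int(P[:,1].max())-12)
E
```

```text
scene [102.34588117 116.50204713] [136.69775704 158.60425474]
[(118, np.int64(109), np.int64(130)), (122, np.int64(103), np.int64(132)), (126, np.int64(102), np.int64(132)), (130, np.int64(103), np.int64(133)), (134, np.int64(104), np.int64(134)), (138, np.int64(105), np.int64(135)), (142, np.int64(106), np.int64(136)), (146, np.int64(107), np.int64(136)), (150, np.int64(108), np.int64(137)), (154, np.int64(109), np.int64(135)), (158, np.int64(112), np.int64(128)), (162, 0, 0)]
94
118 [95, 55, 31, 26, 33, 66, 90, 61, 32, 30, 32, 32, 36, 53, 79, 78, 51, 38, 38, 64, 107, 120, 115, 90, 58, 50, 51, 52, 52, 51, 46, 46, 60, 90, 113, 121, 123, 121, 120, 118, 119, 118, 119, 119, 118, 120, 120, 121, 122, 124, 124]
122 [97, 76, 45, 31, 30, 34, 34, 36, 33, 32, 30, 31, 32, 34, 36, 35, 33, 35, 33, 45, 65, 71, 73, 73, 73, 75, 75, 75, 77, 79, 78, 81, 80, 81, 84, 96, 116, 131, 136, 136, 137, 136, 137, 136, 136, 136, 136, 136, 137, 136, 136]
126 [93, 92, 85, 76, 66, 62, 63, 68, 64, 44, 30, 30, 29, 30, 29, 28, 31, 51, 73, 88, 83, 79, 78, 77, 77, 78, 78, 78, 78, 79, 79, 79, 77, 74, 70, 66, 75, 100, 117
[... 4109 characters left out ...]
, 61, 65, 62, 38, 42, 57, 77, 92, 88, 86, 85, 88, 89]
98 [91, 86, 89, 83, 84, 87, 92, 91, 89, 90, 85, 92, 81, 73, 66, 74, 69, 65, 65, 72, 86, 87, 86, 88, 85, 80, 81, 70, 70, 71, 64, 74, 83, 91, 89, 84, 91, 89, 85, 88, 91, 89, 86, 89]
102 [146, 155, 105, 143, 108, 88, 84, 86, 89, 80, 77, 76, 82, 79, 79, 76, 81, 83, 82, 83, 82, 83, 80, 85, 84, 86, 84, 91, 91, 94, 94, 87, 89, 92, 85, 90, 84, 88, 88, 91, 88, 91, 85, 92]
106 [87, 90, 81, 79, 79, 80, 79, 79, 81, 80, 81, 81, 80, 80, 84, 88, 85, 83, 86, 83, 81, 90, 86, 88, 90, 85, 91, 91, 91, 90, 91, 85, 85, 87, 90, 94, 91, 90, 91, 89, 92, 87, 83, 90]
col 348 [76, 79, 77, 81, 78, 69, 77, 79, 78, 69, 82, 87, 77, 82, 77, 83, 84, 82, 88, 90, 89, 91] 87
```

```bash
cat > ed.py <<'E'
from h import *
import pickle
t=np.linspace(0,2*np.pi,200)
def cmpr(c,xy,z0,z1,r,rows,lab,thr):
    m=np.array([proj(c,[[xy[0]+r*np.cos(a),xy[1]+r*np.sin(a),z] for a in t]) for z in np.linspace(z0,z1,40)]).reshape(-1,2)
    g=cv2.GaussianBlur(c["bgr"],(1,5),0)[:,:,2].astype(float)
    for v in rows:
        k=m[abs(m[:,1]-v)<.8]; L,Rr=k[:,0].min(),k[:,0].max()
        def edge(x):
            xs=np.arange(int(x)-5,int(x)+7);d=abs(np.diff(g[v,xs]));d[d<d.max()*.4]=0
            return (d*(xs[:-1]+.5)).sum()/d.sum()
        l,q=edge(L),edge(Rr);print(lab,v,"dL %.1f dR %.1f"%(l-L,q-Rr))
E
python3 - <<'E'
from ed import *
a=pickle.load(open("c5.pkl","rb"));e=np.array(ctrl.sense()["position"])
cmpr(a["scene"],e,e[2]-.05,e[2]+.022,.031,[142,145,148,151],"cap sc",0)
cmpr(a["scene"],(.5615,-.251),.03,.08,.033,[204,207,210,213],"case sc",0)
cmpr(a["side"],e,e[2]-.05,e[2]+.022,.031,[84,87,90],"cap si",0)
cmpr(a["side"],(.5615,-.251),.03,.08,.033,[137,140,143,146],"case si",0)
z=pickle.load(open("c0.pkl","rb"))
cmpr(z["scene"],(.428,.048),.0,.072,.031,[196,200,204,208],"cap0 sc",0)
cmpr(z["side"],(.428,.048),.0,.072,.031,[226,230,234,238],"cap0 si",0)
E
```

```text
cap sc 142 dL -1.0 dR -1.4
cap sc 145 dL -0.7 dR -1.8
cap sc 148 dL -0.9 dR -1.5
cap sc 151 dL -1.0 dR -1.6
case sc 204 dL -0.4 dR -0.7
case sc 207 dL -0.6 dR -1.2
case sc 210 dL 0.4 dR -0.9
case sc 213 dL 0.1 dR -0.0
cap si 84 dL 1.9 dR 1.4
cap si 87 dL 0.9 dR 4.9
cap si 90 dL 1.2 dR 4.7
case si 137 dL 0.8 dR 2.0
case si 140 dL -0.6 dR 0.4
case si 143 dL -0.1 dR 0.2
case si 146 dL 0.4 dR 0.2
cap0 sc 196 dL -0.8 dR -1.4
cap0 sc 200 dL -0.6 dR -1.4
cap0 sc 204 dL -0.7 dR -1.3
cap0 sc 208 dL -0.9 dR -1.3
cap0 si 226 dL -0.4 dR 0.7
cap0 si 230 dL -0.3 dR 0.9
cap0 si 234 dL 0.4 dR 0.6
cap0 si 238 dL 0.1 dR 0.9
```

Request:
jog_arm:
  commands:
    - {"x": -0.1,"y": 0.03,"z": 3,"wx": 0,"wy": 0,"wz": 0}
    - {"x": 0,"y": 0,"z": 3,"wx": 0,"wy": 0,"wz": 0}
    - {"x": 0,"y": 0,"z": 2,"wx": 0,"wy": 0,"wz": 0}
    - {"x": 0,"y": 0,"z": 1.5,"wx": 0,"wy": 0,"wz": 0}
    - {"x": 0,"y": 0,"z": 0.5,"wx": 0,"wy": 0,"wz": 0}

```text
clock: 11.75
position: [0.5601, -0.2488, 0.1565]
tool_rot: [[-0.149, 0.989, -0.004], [0.989, 0.149, 0.002], [0.003, -0.004, -1.0]]
force: [0.6, 0.8, -1.0]
grip_width: 0.712
gripper_force: 65.8
```

Request:
jog_arm:
  commands:
    - {"x": 0,"y": 0,"z": 0.3,"wx": 0,"wy": 0,"wz": 0}
    - {"x": 0,"y": 0,"z": 0.3,"wx": 0,"wy": 0,"wz": 0}
    - {"x": 0,"y": 0,"z": 0.2,"wx": 0,"wy": 0,"wz": 0}
    - {"x": 0,"y": 0,"z": 0,"wx": 0,"wy": 0,"wz": 0}
    - {"x": 0,"y": 0,"z": 0,"wx": 0,"wy": 0,"wz": 0}

```text
clock: 12.17
position: [0.5627, -0.2511, 0.1518]
tool_rot: [[-0.148, 0.989, 0.002], [0.989, 0.148, -0.001], [-0.001, 0.001, -1.0]]
force: [-0.9, 0.4, -0.5]
grip_width: 0.711
gripper_force: 65.8
```

Request:
jog_arm:
  commands:
    - {"x": 0,"y": 0,"z": 0.2,"wx": 0,"wy": 0,"wz": 0}
    - {"x": 0,"y": 0,"z": 0.2,"wx": 0,"wy": 0,"wz": 0}
    - {"x": 0,"y": 0,"z": 0,"wx": 0,"wy": 0,"wz": 0}
    - {"x": 0,"y": 0,"z": 0,"wx": 0,"wy": 0,"wz": 0}

```text
clock: 12.5
position: [0.562, -0.2509, 0.1467]
tool_rot: [[-0.148, 0.989, -0.0], [0.989, 0.148, 0.0], [0.0, -0.0, -1.0]]
force: [-0.5, 0.1, -1.7]
grip_width: 0.709
gripper_force: 65.9
```

Request:
jog_arm:
  commands:
    - {"x": 0,"y": 0,"z": 0.2,"wx": 0,"wy": 0,"wz": 0}
    - {"x": 0,"y": 0,"z": 0.1,"wx": 0,"wy": 0,"wz": 0}
    - {"x": 0,"y": 0,"z": 0,"wx": 0,"wy": 0,"wz": 0}
    - {"x": 0,"y": 0,"z": 0,"wx": 0,"wy": 0,"wz": 0}

```text
clock: 12.83
position: [0.562, -0.2507, 0.1436]
tool_rot: [[-0.148, 0.989, -0.0], [0.989, 0.148, 0.0], [0.001, -0.0, -1.0]]
force: [0.3, 0.3, -0.2]
grip_width: 0.709
gripper_force: 65.9
```

Request:
jog_arm:
  commands:
    - {"x": 0,"y": 0,"z": 0.2,"wx": 0,"wy": 0,"wz": 0}
    - {"x": 0,"y": 0,"z": 0.1,"wx": 0,"wy": 0,"wz": 0}
    - {"x": 0,"y": 0,"z": 0,"wx": 0,"wy": 0,"wz": 0}

```text
clock: 13.08
position: [0.5621, -0.2506, 0.1405]
tool_rot: [[-0.148, 0.989, -0.0], [0.989, 0.148, 0.001], [0.001, -0.0, -1.0]]
force: [0.3, 1.5, -1.6]
grip_width: 0.709
gripper_force: 65.9
```

Request:
jog_arm:
  commands:
    - {"x": 0,"y": 0,"z": 0.2,"wx": 0,"wy": 0,"wz": 0}
    - {"x": 0,"y": 0,"z": 0,"wx": 0,"wy": 0,"wz": 0}
    - {"x": 0,"y": 0,"z": 0,"wx": 0,"wy": 0,"wz": 0}

```text
clock: 13.33
position: [0.5622, -0.2506, 0.1401]
tool_rot: [[-0.148, 0.989, 0.001], [0.989, 0.148, 0.0], [-0.0, 0.001, -1.0]]
force: [-1.6, 2.9, 6.7]
grip_width: 0.707
gripper_force: 66.6
```

Request:
jog_arm:
  commands:
    - {"x": 0,"y": 0,"z": -0.045,"wx": 0,"wy": 0,"wz": -5}
    - {"x": 0,"y": 0,"z": -0.04,"wx": 0,"wy": 0,"wz": -5}
    - {"x": 0,"y": 0,"z": -0.04,"wx": 0,"wy": 0,"wz": -5}
    - {"x": 0,"y": 0,"z": 0,"wx": 0,"wy": 0,"wz": 0}

```text
clock: 13.67
position: [0.5619, -0.251, 0.1413]
tool_rot: [[-0.401, 0.916, 0.0], [0.916, 0.401, -0.001], [-0.001, -0.0, -1.0]]
force: [-2.1, 0.6, 6.7]
grip_width: 0.705
gripper_force: 66.6
```

Request:
jog_arm:
  commands:
    - {"x": 0,"y": 0,"z": -0.04,"wx": 0,"wy": 0,"wz": -5}
    - {"x": 0,"y": 0,"z": -0.04,"wx": 0,"wy": 0,"wz": -5}
    - {"x": 0,"y": 0,"z": -0.04,"wx": 0,"wy": 0,"wz": -5}
    - {"x": 0,"y": 0,"z": 0,"wx": 0,"wy": 0,"wz": 0}

```text
clock: 14.0
position: [0.5618, -0.2511, 0.1425]
tool_rot: [[-0.625, 0.781, 0.0], [0.781, 0.625, -0.001], [-0.001, -0.001, -1.0]]
force: [-2.4, 1.1, 6.9]
grip_width: 0.712
gripper_force: 66.6
```

Request:
jog_arm:
  commands:
    - {"x": 0,"y": 0,"z": -0.04,"wx": 0,"wy": 0,"wz": -5}
    - {"x": 0,"y": 0,"z": -0.04,"wx": 0,"wy": 0,"wz": -5}
    - {"x": 0,"y": 0,"z": -0.04,"wx": 0,"wy": 0,"wz": -5}
    - {"x": 0,"y": 0,"z": 0,"wx": 0,"wy": 0,"wz": 0}

```text
clock: 14.33
position: [0.5622, -0.251, 0.1432]
tool_rot: [[-0.805, 0.594, 0.001], [0.594, 0.805, -0.0], [-0.001, 0.0, -1.0]]
force: [-1.9, 1.6, 4.3]
grip_width: 0.71
gripper_force: 66.4
```

Request:
jog_arm:
  commands:
    - {"x": 0,"y": 0,"z": -0.03,"wx": 0,"wy": 0,"wz": -5}
    - {"x": 0,"y": 0,"z": -0.03,"wx": 0,"wy": 0,"wz": -5}
    - {"x": 0,"y": 0,"z": 0,"wx": 0,"wy": 0,"wz": 0}

```text
clock: 14.58
position: [0.5616, -0.2508, 0.1427]
tool_rot: [[-0.895, 0.447, -0.001], [0.447, 0.895, 0.0], [0.001, -0.0, -1.0]]
force: [-0.8, 0.2, -0.8]
grip_width: 0.711
gripper_force: 65.8
```

Request:
jog_arm:
  commands:
    - {"x": 0,"y": 0,"z": -0.03,"wx": 0,"wy": 0,"wz": -5}
    - {"x": 0,"y": 0,"z": -0.03,"wx": 0,"wy": 0,"wz": -5}
    - {"x": 0,"y": 0,"z": 0,"wx": 0,"wy": 0,"wz": 0}

```text
clock: 14.83
position: [0.5628, -0.2511, 0.143]
tool_rot: [[-0.957, 0.289, 0.001], [0.289, 0.957, 0.0], [-0.001, 0.001, -1.0]]
force: [2.1, -0.1, -5.0]
grip_width: 0.707
gripper_force: 67.1
```

Request:
jog_arm:
  commands:
    - {"x": 0,"y": 0,"z": 0.1,"wx": 0,"wy": 0,"wz": 0}
    - {"x": 0,"y": 0,"z": 0.1,"wx": 0,"wy": 0,"wz": 0}
    - {"x": 0,"y": 0,"z": 0,"wx": 0,"wy": 0,"wz": 0}

```text
clock: 15.08
position: [0.5629, -0.2512, 0.1427]
tool_rot: [[-0.958, 0.288, 0.002], [0.288, 0.958, -0.001], [-0.002, 0.0, -1.0]]
force: [1.1, 2.1, 3.0]
grip_width: 0.707
gripper_force: 68.1
```

```bash
python3 -c "
from h import *
s=ctrl.sense();print(s['position'],s['force'],s['wrist_torque'],s['joints'],s['clock'])"
```

```text
[ 0.56291242 -0.25115281  0.14268849] [1.06931064 2.0896754  3.03723048] [ 0.31036641 -0.42147041 -1.4758194 ] [-4.19863352e-01  4.65244589e-01 -8.22572488e-02  1.02111539e+00
  3.98006622e-04 -1.27731219e-01] 15.0833
```

Request:
jog_arm:
  commands:
    - {"x": 0,"y": 0,"z": 0,"wx": 0,"wy": 0,"wz": 3}
    - {"x": 0,"y": 0,"z": 0,"wx": 0,"wy": 0,"wz": 3}
    - {"x": 0,"y": 0,"z": 0.1,"wx": 0,"wy": 0,"wz": 0}
    - {"x": 0,"y": 0,"z": 0.1,"wx": 0,"wy": 0,"wz": 0}
    - {"x": 0,"y": 0,"z": 0,"wx": 0,"wy": 0,"wz": 0}

```text
clock: 15.5
position: [0.5622, -0.2511, 0.1394]
tool_rot: [[-0.924, 0.382, -0.0], [0.382, 0.924, -0.001], [-0.0, -0.001, -1.0]]
force: [1.3, -0.5, -0.2]
grip_width: 0.709
gripper_force: 67.7
```

```bash
python3 -c "
from h import *
s=ctrl.sense();print(s['position'],s['force'],s['wrist_torque'])"
```

```text
[ 0.56216647 -0.2511305   0.13942082] [ 1.2577473  -0.46101611 -0.19892683] [-0.20278361 -0.27143071 -0.01921168]
```

Freed and dropping. I'll lower it further.

Request:
jog_arm:
  commands:
    - {"x": 0,"y": 0,"z": 0.15,"wx": 0,"wy": 0,"wz": 0}
    - {"x": 0,"y": 0,"z": 0.15,"wx": 0,"wy": 0,"wz": 0}
    - {"x": 0,"y": 0,"z": 0.1,"wx": 0,"wy": 0,"wz": 0}
    - {"x": 0,"y": 0,"z": 0,"wx": 0,"wy": 0,"wz": 0}

```text
clock: 15.83
position: [0.5623, -0.251, 0.1361]
tool_rot: [[-0.924, 0.382, 0.001], [0.382, 0.924, -0.0], [-0.001, -0.0, -1.0]]
force: [0.6, -0.1, 3.0]
grip_width: 0.71
gripper_force: 68.1
```

Request:
jog_arm:
  commands:
    - {"x": 0,"y": 0,"z": 0.1,"wx": 0,"wy": 0,"wz": 0}
    - {"x": 0,"y": 0,"z": 0.1,"wx": 0,"wy": 0,"wz": 0}
    - {"x": 0,"y": 0,"z": 0,"wx": 0,"wy": 0,"wz": 0}

```text
clock: 16.08
position: [0.5624, -0.2511, 0.1359]
tool_rot: [[-0.924, 0.382, 0.002], [0.382, 0.924, -0.001], [-0.002, -0.0, -1.0]]
force: [-2.9, 1.0, 11.7]
grip_width: 0.711
gripper_force: 69.2
```

```bash
python3 -c "
from h import *
s=ctrl.sense();print(s['position'],s['force'],s['wrist_torque'])"
```

```text
[ 0.56241632 -0.25105421  0.13592104] [-2.87933874  0.98907817 11.67386011] [0.25389438 0.46576351 0.04007301]
```

Request:
jog_arm:
  commands:
    - {"x": 0,"y": 0,"z": 0.03,"wx": 0,"wy": 0,"wz": 5}
    - {"x": 0,"y": 0,"z": 0.03,"wx": 0,"wy": 0,"wz": 5}
    - {"x": 0,"y": 0,"z": 0.03,"wx": 0,"wy": 0,"wz": 5}
    - {"x": 0,"y": 0,"z": 0,"wx": 0,"wy": 0,"wz": 0}

```text
clock: 16.42
position: [0.5636, -0.2514, 0.1347]
tool_rot: [[-0.792, 0.611, 0.004], [0.611, 0.792, -0.002], [-0.004, 0.001, -1.0]]
force: [-0.2, 0.1, 8.3]
grip_width: 0.703
gripper_force: 68.7
```

```bash
python3 -c "
from h import *
s=ctrl.sense();print(s['position'],s['force'],s['wrist_torque'])"
```

```text
[ 0.56357135 -0.25138498  0.13471684] [-0.1899904   0.08577049  8.28699724] [-0.10565788 -0.06625089 -0.0857704 ]
```

Threading: 1.2 mm of drop in 15°. I'll go on.

Request:
jog_arm:
  commands:
    - {"x": 0,"y": 0,"z": 0.04,"wx": 0,"wy": 0,"wz": 5}
    - {"x": 0,"y": 0,"z": 0.04,"wx": 0,"wy": 0,"wz": 5}
    - {"x": 0,"y": 0,"z": 0.04,"wx": 0,"wy": 0,"wz": 5}
    - {"x": 0,"y": 0,"z": 0,"wx": 0,"wy": 0,"wz": 0}

```text
clock: 16.75
position: [0.5637, -0.252, 0.1336]
tool_rot: [[-0.606, 0.795, 0.004], [0.795, 0.606, -0.003], [-0.005, 0.001, -1.0]]
force: [0.4, -0.8, 8.8]
grip_width: 0.711
gripper_force: 68.7
```

Request:
jog_arm:
  commands:
    - {"x": 0,"y": 0,"z": 0.04,"wx": 0,"wy": 0,"wz": 5}
    - {"x": 0,"y": 0,"z": 0.04,"wx": 0,"wy": 0,"wz": 5}
    - {"x": 0,"y": 0,"z": 0.04,"wx": 0,"wy": 0,"wz": 5}
    - {"x": 0,"y": 0,"z": 0,"wx": 0,"wy": 0,"wz": 0}

```text
clock: 17.08
position: [0.5632, -0.2521, 0.1324]
tool_rot: [[-0.38, 0.925, 0.003], [0.925, 0.38, -0.003], [-0.004, 0.001, -1.0]]
force: [0.3, -0.4, 8.6]
grip_width: 0.707
gripper_force: 68.8
```

```bash
python3 -c "
from h import *
s=ctrl.sense();print(s['position'],s['force'],s['wrist_torque'])"
```

```text
[ 0.56319914 -0.25214632  0.13235757] [ 0.27722445 -0.41974193  8.61407586] [-0.38523585  0.19052768 -0.05633736]
```

Request:
jog_arm:
  commands:
    - {"x": 0,"y": 0,"z": 0.04,"wx": 0,"wy": 0,"wz": 5}
    - {"x": 0,"y": 0,"z": 0.04,"wx": 0,"wy": 0,"wz": 5}
    - {"x": 0,"y": 0,"z": 0.04,"wx": 0,"wy": 0,"wz": 5}
    - {"x": 0,"y": 0,"z": 0,"wx": 0,"wy": 0,"wz": 0}

```text
clock: 17.42
position: [0.5631, -0.2522, 0.1312]
tool_rot: [[-0.127, 0.992, 0.003], [0.992, 0.127, -0.003], [-0.004, 0.002, -1.0]]
force: [-0.5, -1.2, 8.7]
grip_width: 0.708
gripper_force: 68.8
```

```bash
python3 -c "
from h import *
s=ctrl.sense();print(s['position'],s['force'],s['wrist_torque'])"
```

```text
[ 0.56307672 -0.25219227  0.13116226] [-0.47881628 -1.15691735  8.6834146 ] [-0.40359519  0.19547453 -0.07488846]
```

Request:
jog_arm:
  commands:
    - {"x": 0,"y": 0,"z": 0.02,"wx": 0,"wy": 0,"wz": 4}
    - {"x": 0,"y": 0,"z": 0.02,"wx": 0,"wy": 0,"wz": 4}
    - {"x": 0,"y": 0,"z": 0,"wx": 0,"wy": 0,"wz": 0}

```text
clock: 17.67
position: [0.563, -0.2522, 0.1311]
tool_rot: [[0.011, 1.0, 0.003], [1.0, -0.011, -0.003], [-0.003, 0.003, -1.0]]
force: [-0.8, -2.1, 10.6]
grip_width: 0.71
gripper_force: 68.9
```

```bash
python3 -c "
from h import *
s=ctrl.sense();print(s['position'],s['force'],s['wrist_torque'])"
```

```text
[ 0.56296221 -0.25223213  0.13106805] [-0.80080586 -2.13950607 10.61995426] [-0.359195    0.50859726 -0.04597032]
```

Request:
jog_arm:
  commands:
    - {"x": 0,"y": 0,"z": 0,"wx": 0,"wy": 0,"wz": 3}
    - {"x": 0,"y": 0,"z": 0,"wx": 0,"wy": 0,"wz": 2}
    - {"x": 0,"y": 0,"z": 0,"wx": 0,"wy": 0,"wz": 0}

```text
clock: 17.92
position: [0.562, -0.252, 0.131]
tool_rot: [[0.097, 0.995, 0.001], [0.995, -0.097, -0.003], [-0.003, 0.001, -1.0]]
force: [-3.0, -1.0, 12.3]
grip_width: 0.71
gripper_force: 69.1
```

```bash
python3 -c "
from h import *
s=ctrl.sense();print(s['position'],s['force'],s['wrist_torque'])"
```

```text
[ 0.56197081 -0.25201842  0.13096146] [-2.95375917 -0.97123011 12.33583772] [-0.30134105  0.91820771  0.14802008]
```

Request:
jog_arm:
  commands:
    - {"x": 0,"y": 0,"z": -0.15,"wx": 0,"wy": 0,"wz": 0}
    - {"x": 0,"y": 0,"z": 0,"wx": 0,"wy": 0,"wz": 0}

```text
clock: 18.08
position: [0.5618, -0.2519, 0.131]
tool_rot: [[0.096, 0.995, -0.0], [0.995, -0.096, -0.003], [-0.003, 0.0, -1.0]]
force: [-1.8, -2.3, 6.9]
grip_width: 0.71
gripper_force: 68.5
```

Request:
jog_arm:
  commands:
    - {"x": 0,"y": 0,"z": 0,"wx": 0,"wy": 0,"wz": 0}
    - {"x": 0,"y": 0,"z": 0,"wx": 0,"wy": 0,"wz": 0}
    - {"x": 0,"y": 0,"z": 0,"wx": 0,"wy": 0,"wz": 0}
    - {"x": 0,"y": 0,"z": 0,"wx": 0,"wy": 0,"wz": 0}
    - {"x": 0,"y": 0,"z": 0,"wx": 0,"wy": 0,"wz": 0}
  gripper: 1

```text
clock: 18.5
position: [0.5619, -0.2505, 0.1297]
tool_rot: [[0.096, 0.995, -0.001], [0.995, -0.096, 0.001], [0.001, -0.001, -1.0]]
force: [0.6, -0.2, -0.4]
grip_width: 1.0
gripper_force: 0.0
```

Request:
jog_arm:
  commands:
    - {"x": 0,"y": 0,"z": -1.5,"wx": 0,"wy": 0,"wz": 0}
    - {"x": 0,"y": 0,"z": -2.5,"wx": 0,"wy": 0,"wz": 0}
    - {"x": 0,"y": 0,"z": -3,"wx": 0,"wy": 0,"wz": 0}
    - {"x": 0,"y": 0,"z": -3,"wx": 0,"wy": 0,"wz": 0}
    - {"x": 0,"y": 0,"z": 0,"wx": 0,"wy": 0,"wz": 0}

```text
clock: 18.92
position: [0.5652, -0.2521, 0.2367]
tool_rot: [[0.096, 0.995, 0.01], [0.995, -0.096, -0.004], [-0.003, 0.01, -1.0]]
force: [1.5, 0.1, 0.7]
grip_width: 1.003
gripper_force: 0.0
```

Request:
jog_arm:
  commands:
    - {"x": 0,"y": 0,"z": 0,"wx": 0,"wy": 0,"wz": 0}
    - {"x": 0,"y": 0,"z": 0,"wx": 0,"wy": 0,"wz": 0}
    - {"x": 0,"y": 0,"z": 0,"wx": 0,"wy": 0,"wz": 0}

```text
clock: 19.17
position: [0.5613, -0.2504, 0.2286]
tool_rot: [[0.096, 0.995, -0.003], [0.995, -0.096, 0.001], [0.001, -0.003, -1.0]]
force: [-0.6, 0.7, -0.4]
grip_width: 0.998
gripper_force: 0.0
```

```bash
python3 - <<'E'
from ed import *
c={n:cam(n) for n in("scene","side","wrist")}
cmpr(c["scene"],(.5615,-.251),.08,.152,.031,[180,184,188,192,196],"cap sc",0)
P=proj(c["wrist"],[[.5615+.031*np.cos(a),-.251+.031*np.sin(a),.152] for a in t]);print(P.min(0),P.max(0))
g=c["wrist"]["bgr"][:,:,2];v=int(P[:,1].mean());x0=int(P[:,0].min())-10;print(x0,g[v,x0:x0+25].tolist());x1=int(P[:,0].max())-12;print(x1,g[v,x1:x1+25].tolist())
# top edge rows in scene: predicted rear top edge at home
Q=proj(c["scene"],[[.5615+.031*np.cos(a),-.251+.031*np.sin(a),.152] for a in t]);print(Q.min(0),Q.max(0))
u=int(Q[:,0].mean());r=int(Q[:,1].min())-8;print(r,c["scene"]["bgr"][r:r+30,u].tolist())
print(ctrl.sense()["force"])
E
```

```text
cap sc 180 dL -0.2 dR -0.8
cap sc 184 dL -0.1 dR -1.9
cap sc 188 dL -0.1 dR -1.1
cap sc 192 dL -1.6 dR -1.6
cap sc 196 dL -0.4 dR -1.0
[231.53172865 181.41348807] [324.87629452 268.32172747]
221 [96, 99, 98, 97, 101, 100, 103, 95, 95, 93, 96, 92, 100, 101, 64, 78, 86, 94, 94, 93, 93, 92, 90, 92, 89]
312 [93, 94, 92, 92, 92, 92, 90, 93, 80, 48, 50, 56, 76, 73, 64, 73, 83, 94, 100, 103, 103, 98, 100, 100, 102]
[112.89550102 166.16397516] [139.8476122  180.38318712]
158 [[58, 95, 135], [56, 92, 129], [54, 90, 126], [54, 90, 126], [53, 88, 125], [53, 87, 123], [49, 81, 115], [47, 78, 110], [50, 83, 117], [49, 81, 114], [39, 63, 95], [30, 49, 78], [27, 46, 73], [28, 47, 73], [26, 44, 72], [26, 45, 72], [27, 46, 75], [30, 50, 79], [30, 49, 79], [30, 49, 78], [32, 50, 78], [26, 46, 76], [27, 46, 72], [26, 38, 64], [22, 35, 56], [16, 30, 49], [21, 32, 51], [22, 33, 52], [19, 32, 49], [20, 32, 51]]
[-0.10045519 -0.30045424  0.18619488]
```

```bash
python3 -c "
from rig import ctrl
print(ctrl.finish_job())"
```

```text
the job is handed in; nothing more can be done
None
```

The spatula is standing on the bottom of the case and the cap is screwed home and let go. I handed the job in at about 19 s on the robot's clock; the hand-in returned no verdict.

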